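Fit a cuckoo clock's back panel over its turn-buttons and hold it pressed home

TASK

The clock case lies on its front with the open back up, and one of the two brass turn-buttons on the back frame has been left standing across: turn it until it lies in line with the other one, so that both will pass through the slots of the back panel. Then lift the back panel out of the parts tray by its wooden pull, set it over the turn-buttons and press it down against its springs until it lies flat on the frame. Finish while still holding it pressed home (do not let go, I will lock the buttons myself), and leave everything else on the bench where it is.

Things in the scene. Friction and masses are not known exactly. Their poses are not given: they have to be found in the camera images.
- case: Cuckoo clock case, brown wood, fixed between two cleats, lying on its front: a box 150 mm wide (x), 190 mm long (y), a pointed roof at the +y end (reaching 183 mm in +y, 110 mm to each side). Origin on the bench under the middle of the box, z up. Its top is the back frame, 120 mm up, with an opening 80 by 76 mm; only the turn-buttons and two brass leaf springs rise above it.
- frame_face (a point): Middle of the back frame's upper face, where the middle of the panel's underside belongs (long side along y, either way round); y points to the roof, z up. Button pivots at y = 54 and -54 mm. Leaf springs at x = 46 and -46 mm stand 5 mm proud: together they push up with 4 N at first touch, 7.5 N pressed level, so an unpressed panel rides 5 mm high.
- button_a_bar (a point): A brass turn-button at either end of the frame: bar 28 mm long (x), 9 mm thick (y), 10 mm high, with a crest 22 by 5 mm on top, on an upright pivot post 8 mm thick. Point: middle of the bar, on the pivot, 15.5 mm above the frame's face; underside 10.5, crest 24.5 mm above it. Turns either way, no stops or clicks, 0.06 N m friction, stays where left.
- button_b_bar (a point): The other turn-button, same shape, point and axes, at the other end of the frame. One of the two stands in line with the frame's y axis to within 3 degrees, the other one 45 to 90 degrees off it. Either end of a bar may point to the roof.
- panel: The back panel, lying loose and flat in the tray: plywood 104 mm (x) by 164 mm (y), 8 mm thick, about 0.14 kg. A dark wooden pull stands in its middle, 16 mm (x) by 44 mm (y), 26 mm high above the board. Two through slots on its y axis, centred 54 mm either side of the middle, each 36 mm long (y) and 16 mm wide (x). Origin: middle of the underside, z up.
- tray: The parts tray, an open wooden box fixed to the bench, 142 mm (x) by 202 mm (y), 45 mm high, walls and floor 6 mm thick. Origin under the middle of its floor.
- bird: Pale linden cuckoo bird, about 90 mm long and 40 mm high, origin under its middle. Leave it where it is.
- weight_a: Pinecone clock weight, cast iron painted dull bronze, 94 mm long with its hook, 39 mm high, lying along its x. Leave it where it is.
- weight_b: A second pinecone weight of the same kind. Leave it where it is.
- bob: Walnut leaf-shaped pendulum bob, 80 mm long and 60 mm wide, with a flat stick 110 mm long towards its -x, lying flat, 7 mm high. Leave it where it is.
- mallet: Boxwood carver's mallet, 235 mm long and 72 mm thick, lying along its x. Leave it where it is.
- gouge: Carving gouge, 255 mm long and 28 mm thick, lying along its x. Leave it where it is.
- jar: Glass jar with a steel lid, 60 mm across, 75 mm high. Leave it where it is.
Mind the look-alikes: they are no part of the job. What is shaped like the panel but green or purple is not meant.

How it is judged:
On the way, in this order (a step that is already met when the one before it is completed fails the run):
1. the turn-button that stood across is turned in line: both lie along the frame, within 9 degrees (angle between the x axis of each of button_a_bar, button_b_bar and the y axis of frame_face, either way round below 0.16 rad), for 0.2 s.
2. the panel is lifted clear of the tray's rim (z of panel in the frame of tray above 0.05 m), for 0.1 s.
At the end, for the whole second after the job is handed in: Panel flat on the frame over both turn-buttons: underside under 1.8 mm above the face, tilt under 0.03 rad, middle within 8 mm, long side within 0.12 rad of the frame's, at rest; both buttons within 0.3 rad of in line; the fingers still on the panel with over 3 N (z of panel in the frame of frame_face between -0.003 and 0.0018 m and angle between panel's own z axis and vertical below 0.03 rad and horizontal distance between panel and frame_face below 0.008 m and angle between the y axis of panel and the y axis of frame_face, either way round below 0.12 rad and angle between the x axis of each of button_a_bar, button_b_bar and the y axis of frame_face, either way round below 0.3 rad and contact force between the fingers and panel above 3 N and linear speed of panel below 0.01 m/s); the arm keeps its last pose, push and grip.
It fails at once if a bystander on the bench (bird, weights, bob, mallet, gouge or jar) is shifted more than 25 mm (distance of any of bird, weight_a, weight_b, bob, mallet, gouge, jar from where it was at the start of the episode above 0.025 m).
It also fails if it takes over 51 s, if anything falls off the work surface, if the arm or the gripper's body presses on something with over 40 N, if the wrist force passes 120 N, or if a joint passes its speed limit or range.

ROBOT

A 6-joint arm with a two-finger parallel gripper is mounted at the origin on the work surface. World frame = base frame: x ahead of the robot, y to its left, z up, the work surface at z = 0. Lengths are in m, angles in rad, forces in N, time in s.
With the tool pointing down it reaches from about 0.3 to 0.775 m from the base axis. Payload 14.6 kg.
Tool frame: the origin (TCP) lies on the front face of the gripper's body, between the roots of the fingers; the fingertips stand 97 mm ahead of it and the grasp point (between the pads) lies 78 mm ahead of it; z points along the fingers, x is the direction in which the jaws open and shut, and the axes are right-handed (so a half turn about z gives the same grasp; the last joint's range is limited). The gripper opens to 94 mm and grips with 3 to 60 N. Pads are 16 mm wide; open, the fingers measure 119 mm over their backs; the gripper's body (75 mm by 177 mm) begins 78 mm behind the grasp point.
Start: joints at [-1.341, 0.3, 1.521, -0, 1.321, -0.067], TCP at [0.161, -0.526, 0.303] pointing down, gripper open.
Joint ranges: [-3.03, 3.03], [-0.79, 2.21], [0.23, 2.52], [-1.04, 4.18], [0, 3.07], [-2.55, 2.55]. Speed limits (rad/s): [2.22, 2.22, 2.57, 3.14, 3.14, 3.14].

INTERFACE

Orientations are given as [roll, pitch, yaw] about the fixed x, y, z axes, in that order (R = Rz(yaw) Ry(pitch) Rx(roll)).
In Python, from station import sensors, camera, ctrl gives the robot as it stands.
- The arm moves only by the tool move_arm, never from a script. Its argument "rows" is text: rows parted by semicolons, each of 6 numbers parted by spaces: the shift along the tool's x, y, z in mm, then the turn, a rotation vector about the tool's x, y, z in rad. In form: x y z wx wy wz; .... A call has 1 to 20 rows; each row shifts and turns the pose as measured when the row begins, along the tool's axes as they then stand; what a row does not reach is not made up. A row lasts 1/8 s, in which the tool goes at most 62.5 mm and 10.7 degrees, less where a joint would pass 70% of its speed; a pose out of reach is approached as far as the arm can. A call with a gripper value outside its range is refused whole. "grip" is the opening, from -1 (shut) to 1 (fully open), set as the call begins (left out, the last holds). The fingers move at their own pace and stop on an object; "newtons" is the grip in N (left out, the last holds). Time passes only in rows, so rows that do not move let the fingers close. It gives the time, the measured TCP pose, the force and the opening at its end, in the units of the state.
- sensors.get_obs(): the state, without advancing time (a new reading comes with each control period).
- camera(name): name is "scene" or "top" or "wrist"; returns a dict with "color" (384x512x3 uint8, blue, green, red), "z_map" (384x512 float32, m along the optical axis (not along the pixel's ray), 0 where there is no reading), "mtx" (3x3 intrinsics, pixels), "position" and "attitude" of the camera in the world; the wrist camera has in their place "hand_eye" (4x4, takes a point from camera to tool coordinates, whose origin is the TCP and whose axes are the tool frame's). Camera axes: x right, y down, z forward; pixel columns grow to the right and rows downward; lengths in m; the calibration is good to about 2 mm. A picture is of the moment at which its call begins: read the wrist's pose just before it.
- ctrl.hand_in(): hands the job in, once; it reports no verdict.
The state is a dict: "time_s": time; "qpos": joint angles; "joint_vel": joint speeds; "tau": joint torques, N m; "ee_pos": TCP position; "eef_rot": TCP orientation; "force": force on the tool from outside, world axes, zero at the start; "moment": the same for the moment, N m; "grip_width": finger opening in m.
Only numpy, scipy, OpenCV 4.12 (cv2) and the standard library are available. Lean on these libraries where they do the work, as an engineer would, in place of code of your own. Each camera call takes 0.05 s, during which the arm holds its last target.

## Working session

There is one attempt and no reset: what is moved stays moved. The work goes in short steps, Python scripts to look and compute and a tool call to move; the robot and the scene stay as the last step left them, time stands still between calls to the robot, and variables do not carry over. Pictures are saved under pics/ and viewed, and the job is handed in when it is done.

Besides the shell and the picture viewer there is one more tool, called after "Request:" in YAML: its name, and indented under it one key for each argument. move_arm: Moves the arm, as the interface text tells. Its arguments: {"type":"object","properties":{"rows":{"type":"string"},"grip":{"type":"number"},"newtons":{"type":"number"}},"required":["rows"]}

```bash
ls; mkdir -p pics; python3 - <<'E'
from station import sensors,camera,ctrl
import cv2,numpy as np,pickle
o=sensors.get_obs();print({k:np.round(v,4) for k,v in o.items()})
for n in ["scene","top","wrist"]:
    c=camera(n);pickle.dump(c,open(f"pics/{n}0.pkl","wb"));cv2.imwrite(f"pics/{n}0.png",c["color"])
    print(n,c["mtx"].tolist(),c.get("position"),c.get("attitude"),c.get("hand_eye"))
E
```

```text
pics
{'time_s': np.float64(0.0), 'qpos': array([-1.3406,  0.3005,  1.5216,  0.    ,  1.3207, -0.0666]), 'joint_vel': array([ 0.0007, -0.0007,  0.0004,  0.0001, -0.0002, -0.0004]), 'tau': array([-8.00000e-04, -5.31809e+01, -3.52731e+01,  7.08000e-02,
        2.46000e-02, -1.00000e-04]), 'ee_pos': array([ 0.1608, -0.5258,  0.3021]), 'eef_rot': array([-3.1415e+00,  1.1000e-03, -1.2740e+00]), 'force': array([ 0.387 , -0.2201, -1.1412]), 'moment': array([-0.0218, -0.0137, -0.0272]), 'grip_width': np.float64(0.0941)}
scene [[361.02359412631495, 0.0, 249.28716510507766], [0.0, 361.02359412631495, 195.19287557264505], [0.0, 0.0, 1.0]] [ 1.11209006 -0.29017971  1.14488599] [-2.55961813  0.01625916  1.03957264] None
top [[419.50153243704597, 0.0, 256.27517868093304], [0.0, 419.50153243704597, 196.7471877242562], [0.0, 0.0, 1.0]] [0.22832743 0.02620609 1.71669294] [-2.94336736e+00  2.64385415e-03 -1.59031093e+00] None
wrist [[312.0539404480266, 0.0, 256.3177272191478], [0.0, 312.0539404480266, 191.44527561513692], [0.0, 0.0, 1.0]] None None [[ 9.99999536e-01 -5.18281555e-04 -8.11962151e-04  3.36234107e-04]
 [ 7.25363238e-04  9.59794868e-01  2.80701415e-01 -8.31901433e-02]
 [ 6.33834740e-04 -2.80701874e-01  9.59794799e-01 -8.17260747e-02]
 [ 0.00000000e+00  0.00000000e+00  0.00000000e+00  1.00000000e+00]]
```

View pics/scene0.png

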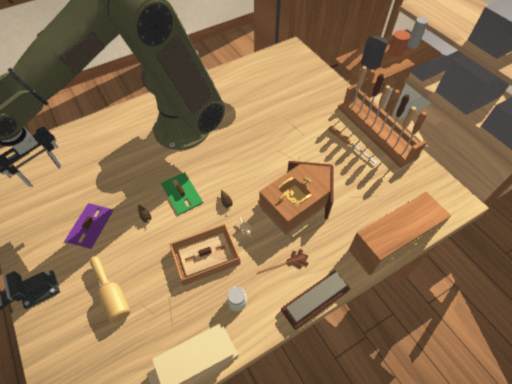

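View pics/top0.png

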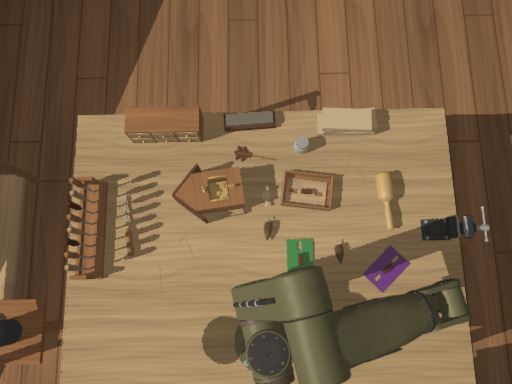

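View pics/wrist0.png

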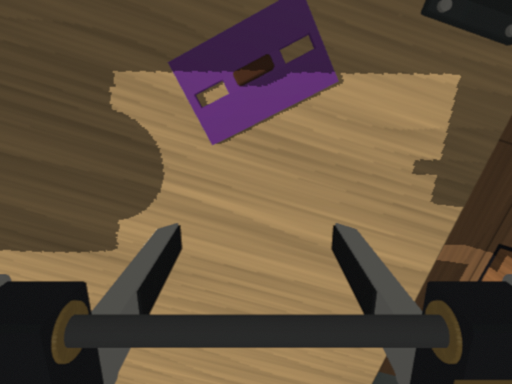

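The top view shows the case around (215,192), with its roof to the left. The tray with the plain panel is at (308,191), the bird at (267,195), the weights at (268,230) and (340,252), and the jar at (302,145). Next I'll get rough positions.

```bash
cat > h.py <<'E'
import numpy as np,cv2,pickle
from scipy.spatial.transform import Rotation as R
def eul(a): return R.from_euler('xyz',a).as_matrix()
def campose(c,obs=None):
    if 'hand_eye' in c and c.get('hand_eye') is not None:
        T=np.eye(4);T[:3,:3]=eul(obs['eef_rot']);T[:3,3]=obs['ee_pos'];M=T@np.array(c['hand_eye']);return M[:3,:3],M[:3,3]
    return eul(c['attitude']),np.array(c['position'])
def ray(c,px,z,obs=None):
    Rm,t=campose(c,obs);px=np.atleast_2d(px).astype(float);K=c['mtx']
    d=np.c_[(px[:,0]-K[0,2])/K[0,0],(px[:,1]-K[1,2])/K[1,1],np.ones(len(px))]@Rm.T
    s=(z-t[2])/d[:,2];return t+d*s[:,None]
def cloud(c,obs=None):
    Rm,t=campose(c,obs);K=c['mtx'];z=c['z_map'];v,u=np.mgrid[:z.shape[0],:z.shape[1]]
    P=np.stack([(u-K[0,2])/K[0,0]*z,(v-K[1,2])/K[1,1]*z,z],-1)@Rm.T+t
    P[z==0]=np.nan;return P
E
python3 - <<'E'
from h import *
c=pickle.load(open('pics/top0.pkl','rb'))
P=cloud(c)
for n,p in dict(case=(218,190),roof=(176,193),buttA=(204,188),buttB=(235,185),tray=(308,191),pull=(308,191),bird=(267,195),wa=(268,230),wb=(340,252),jar=(302,145),bob=(243,153),mallet=(386,195),trTL=(287,171),trTR=(334,174),trBL=(281,205),trBR=(331,210)).items():
    print(n,np.round(P[p[1],p[0]],3))
def big(n,x0,y0,x1,y1,k):
    cv2.imwrite(n,cv2.resize(c['color'][y0:y1,x0:x1],None,fx=k,fy=k,interpolation=cv2.INTER_CUBIC))
big('pics/t1.png',165,130,345,270,4)
E
```

```text
case [0.585 0.175 0.093]
roof [0.571 0.337 0.115]
buttA [0.582 0.224 0.147]
buttB [0.596 0.106 0.126]
tray [ 0.583 -0.187  0.048]
pull [ 0.583 -0.187  0.048]
bird [ 0.573 -0.02   0.032]
wa [ 0.429 -0.02   0.035]
wb [ 0.335 -0.304  0.041]
jar [ 0.771 -0.167  0.074]
bob [0.762 0.077 0.009]
mallet [ 0.557 -0.497  0.066]
trTL [ 0.669 -0.104  0.048]
trTR [ 0.663 -0.304  0.006]
trBL [ 0.535 -0.078  0.006]
trBR [ 0.51  -0.284  0.005]
```

View pics/t1.png

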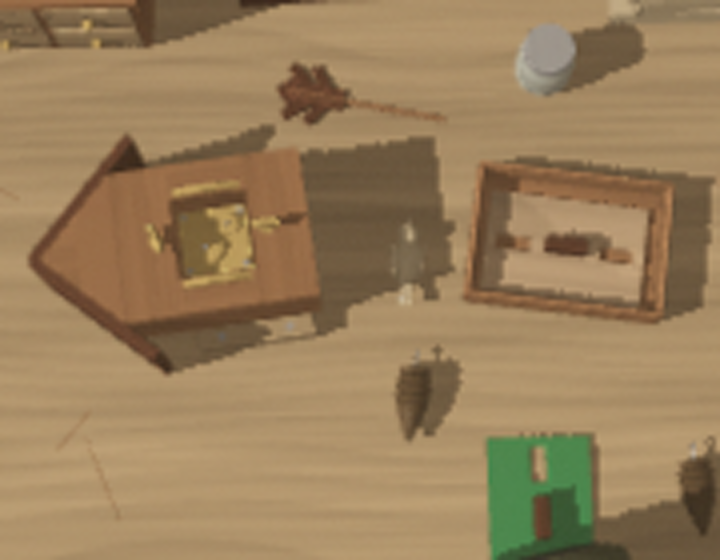

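Request:
move_arm:
  rows: "0 0 0 0 0 -0.18; 0 0 0 0 0 -0.18; 0 0 0 0 0 -0.18; 0 0 0 0 0 -0.18; 0 0 0 0 0 -0.18; 0 0 0 0 0 -0.18; 0 0 0 0 0 -0.18"

```text
time_s: 1.02
ee_pos: [0.1607, -0.5254, 0.3004]
eef_rot: [-3.137, 0.001, 0.026]
force: [0.1, 0.5, -0.1]
grip_width: 0.0938
```

Request:
move_arm:
  rows: "45 -38 -7 0 0 0; 45 -38 -7 0 0 0; 45 -38 -7 0 0 0; 45 -38 -7 0 0 0; 45 -38 -7 0 0 0; 45 -38 -7 0 0 0; 45 -38 -7 0 0 0; 45 -38 -7 0 0 0; 45 -38 -7 0 0 0"

```text
time_s: 2.15
ee_pos: [0.5649, -0.1627, 0.3649]
eef_rot: [-3.134, 0.002, 0.024]
force: [0.4, -2.0, -0.6]
grip_width: 0.0935
```

```bash
cat > look.py <<'E'
import sys
from h import *
from station import sensors,camera
n=sys.argv[1]
o=sensors.get_obs();c=camera('wrist')
pickle.dump((o,c),open(f'pics/{n}.pkl','wb'))
cv2.imwrite(f'pics/{n}.png',c['color'])
print(o['time_s'],np.round(o['ee_pos'],4),np.round(o['eef_rot'],4),np.round(o['qpos'],3),np.round(o['force'],2))
E
python3 look.py w1
```

```text
2.15 [ 0.5649 -0.1627  0.3649] [-3.1345e+00  2.5000e-03  2.3800e-02] [-0.344  0.35   1.311  0.006  1.485 -0.369] [ 0.42 -2.01 -0.62]
```

View pics/w1.png

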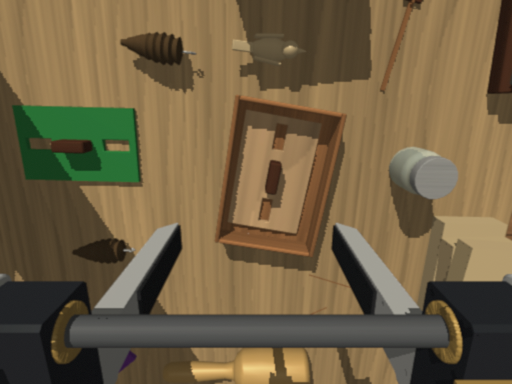

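The wrist view shows the tray with the panel. Its pull is at (273,178), with slots at (280,137) and (265,209). I'll measure the panel pose here.

```bash
python3 - <<'E'
from h import *
o,c=pickle.load(open('pics/w1.pkl','rb'))
P=cloud(c,o)
v,u=np.mgrid[:384,:512]
roi=(u>240)&(u<325)&(v>105)&(v<240)
m=roi&(P[...,2]>0.028)&(abs(u-273)<22)&(abs(v-178)<35)
print('pull depth',m.sum(),np.round(np.nanmedian(P[m],0),4),np.round(np.nanpercentile(P[m][:,2],[5,50,95]),4))
def rect(mask,z):
    px=np.c_[u[mask],v[mask]];w=ray(c,px,z,o)[:,:2]
    (cx,cy),(a,b),an=cv2.minAreaRect((w*1000).astype(np.float32));mm=w.mean(0)
    C=np.cov(w.T);e,V=np.linalg.eigh(C);d=V[:,1]*np.sign(V[1,1]);return np.round([cx,cy,a,b],1),np.round(mm*1000,1),'yaw',round(np.arctan2(-d[0],d[1]),4)
print(rect(m,0.040))
# board: depth 0.010..0.018 and pale
hsv=cv2.cvtColor(c['color'],cv2.COLOR_BGR2HSV)
print('board z',np.round(np.nanmedian(P[roi&(P[...,2]>0.009)&(P[...,2]<0.02)],0),4))
pale=roi&(hsv[...,1]<115)&(hsv[...,2]>90)
print(hsv[160,255],hsv[137,280],hsv[209,265],hsv[178,273])
cv2.imwrite('pics/m1.png',cv2.resize(np.hstack([pale[100:260,200:360],m[100:260,200:360]]).astype(np.uint8)*255,None,fx=2,fy=2,interpolation=0))
cv2.imwrite('pics/w1z.png',cv2.resize(c['color'][90:265,205:355],None,fx=3.4,fy=3.4,interpolation=cv2.INTER_CUBIC))
E
```

```text
pull depth 394 [ 0.5879 -0.1775  0.0392] [0.0342 0.0392 0.0408]
(array([ 587.9, -177.3,   45. ,   16.3]), array([ 587.9, -177. ]), 'yaw', np.float64(-0.1423))
board z [ 0.595  -0.169   0.0136]
[ 17 112 173] [ 14 154  83] [ 14 154 129] [ 11 155  66]
```

View pics/w1z.png

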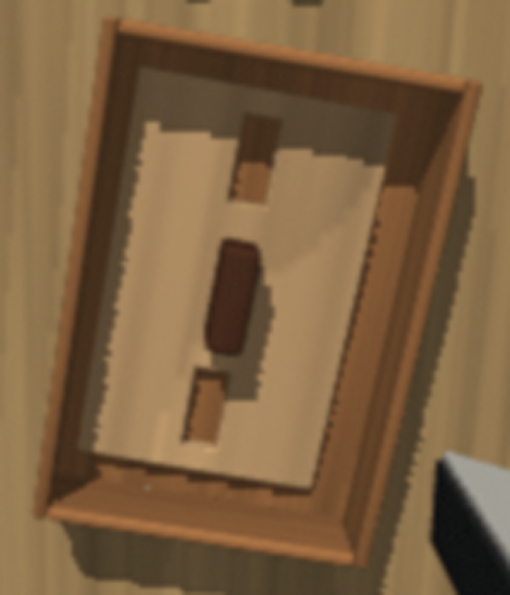

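View pics/m1.png

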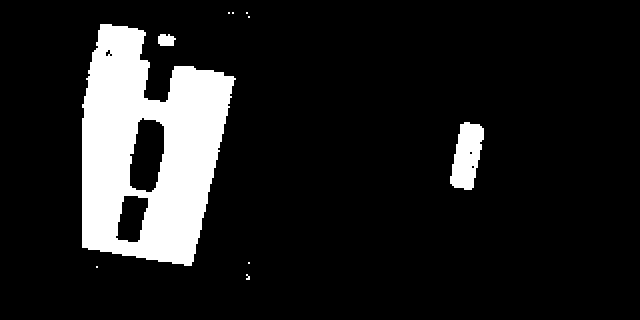

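The panel centre is at about (0.588, -0.177) with yaw -0.142. Next I'll look at the case.

Request:
move_arm:
  rows: "3 -52 -3 0 0 -0.02; 3 -52 -3 0 0 -0.02; 3 -52 -3 0 0 -0.02; 3 -52 -3 0 0 -0.02; 3 -52 -3 0 0 -0.02; 3 -52 -3 0 0 -0.02; 0 0 0 0 0 0"

```text
time_s: 3.08
ee_pos: [0.5614, 0.165, 0.3833]
eef_rot: [-3.132, 0.005, 0.154]
force: [0.1, 0.1, 0.4]
grip_width: 0.094
```

```bash
python3 look.py w2
```

```text
3.075 [0.5614 0.165  0.3833] [-3.132   0.0048  0.1535] [0.22  0.336 1.288 0.01  1.521 0.066] [0.15 0.09 0.41]
```

View pics/w2.png

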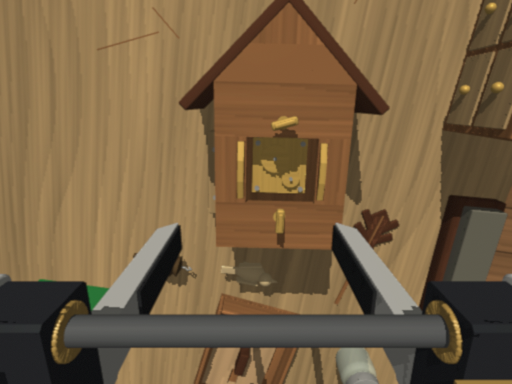

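The case is square in view. The roof-side button lies across at (285,123), the other is in line at (280,221), and the springs are at columns 240 and 323.

```bash
python3 - <<'E'
from h import *
o,c=pickle.load(open('pics/w2.pkl','rb'))
P=cloud(c,o);v,u=np.mgrid[:384,:512]
hsv=cv2.cvtColor(c['color'],cv2.COLOR_BGR2HSV)
f=(u>215)&(u<350)&(v>90)&(v<245)
print('face z',np.nanmedian(P[...,2][f&(abs(u-228)<8)]),np.nanmedian(P[...,2][f&(abs(u-345)<5)]))
br=((hsv[...,0]>17)&(hsv[...,0]<32)&(hsv[...,1]>90)&(hsv[...,2]>120)).astype(np.uint8)
def rect(mask,z):
    px=np.c_[u[mask],v[mask]];w=ray(c,px,z,o)[:,:2]
    r=cv2.minAreaRect((w*1000).astype(np.float32));mm=w.mean(0)
    C=np.cov(w.T);e,V=np.linalg.eigh(C);d=V[:,1]*np.sign(V[1,1]);return mask.sum(),np.round(r[0]+r[1],1),np.round(mm*1000,1),'yaw',round(np.arctan2(-d[0],d[1]),4)
for n,(x0,y0,x1,y1) in dict(A=(262,108,310,138),B=(265,204,295,244)).items():
    b=(u>x0)&(u<x1)&(v>y0)&(v<y1)
    for lo in (0.130,0.139): 
        m=b&(P[...,2]>lo);print(n,lo,rect(m,0.1445),np.round(np.nanmedian(P[m],0),4))
    m=b&(br>0);print(n,'col',rect(m,0.1405))
for n,x0,x1 in (('L',230,250),('R',314,334)):
    m=(u>x0)&(u<x1)&(v>135)&(v<210)&(br>0);print(n,rect(m,0.125))
# case outline: box side edges from color -> depth face mask
m=f&(abs(P[...,2]-0.12)<0.006)
print(np.round(np.nanmean(P[m],0),4))
for row in (150,200,235):
    r=(abs(P[row,:,2]-0.12)<0.01)&(u[row]>190)&(u[row]<380);xs=u[row][r];print(row,xs.min(),xs.max(),np.round(ray(c,[[xs.min()-.5,row],[xs.max()+.5,row]],0.12,o),4).tolist())
cv2.imwrite('pics/w2z.png',cv2.resize(c['color'][95:250,205:365],None,fx=3.5,fy=3.5,interpolation=cv2.INTER_CUBIC))
E
```

```text
face z 0.11965619418513118 0.11953496262079319
A 0.13 (np.int64(246), array([580. , 230.7,  27.2,   9.1]), array([579.9, 230.7]), 'yaw', np.float64(-1.1718)) [0.5802 0.2305 0.1406]
A 0.139 (np.int64(196), array([580. , 230.8,  26.7,   8.6]), array([580.2, 230.5]), 'yaw', np.float64(-1.1501)) [0.5804 0.2303 0.1427]
A col (np.int64(218), array([579.1, 232.9,  27.4,  10.3]), array([579.5, 232.1]), 'yaw', np.float64(-1.1816))
B 0.13 (np.int64(197), array([593.7, 126.3,   8.8,  28.2]), array([593.3, 126.8]), 'yaw', np.float64(0.1232)) [0.5936 0.1264 0.1402]
B 0.139 (np.int64(145), array([593.8, 125.2,   7.9,  26.1]), array([593.7, 125.6]), 'yaw', np.float64(0.0865)) [0.5939 0.1255 0.1426]
B col (np.int64(213), array([592.4, 125.2,  12.2,  27.3]), array([592.9, 126.2]), 'yaw', np.float64(0.1572))
L (np.int64(372), array([542.2, 172.5,   7.6,  63.6]), array([541.3, 174.4]), 'yaw', np.float64(0.1249))
R (np.int64(371), array([632.4, 184.2,   8. ,  63.6]), array([632.2, 185.9]), 'yaw', np.float64(0.1383))
[0.5861 0.1814 0.1198]
150 215 349 [[0.5106, 0.1891, 0.12], [0.6585, 0.212, 0.12]]
200 215 344 [[0.5173, 0.1313, 0.12], [0.6662, 0.1545, 0.12]]
235 216 331 [[0.5236, 0.0878, 0.12], [0.6609, 0.1093, 0.12]]
```

View pics/w2z.png

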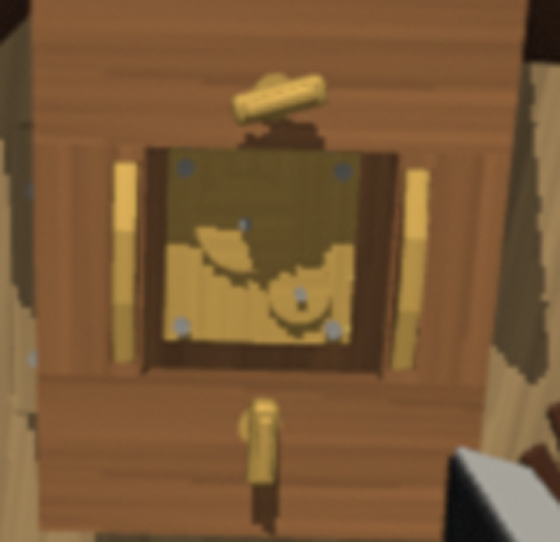

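Request:
move_arm:
  rows: "9 -21 30 0 0 0; 9 -21 30 0 0 0; 9 -21 30 0 0 0; 0 0 0 0 0 0.165; 0 0 0 0 0 0.165; 0 0 0 0 0 0.165; 0 0 0 0 0 0.165; 0 0 0 0 0 0.165; 0 0 0 0 0 0.165; 0 0 0 0 0 0.165; 0 0 0 0 0 0.13; 0 0 0 0 0 0"
  grip: 0

```text
time_s: 4.62
ee_pos: [0.5833, 0.2139, 0.2873]
eef_rot: [3.133, 0.008, -1.195]
force: [0.3, -0.1, 0.1]
grip_width: 0.0471
```

```bash
python3 look.py w3
```

```text
4.625 [0.5833 0.2139 0.2873] [ 3.1325  0.0078 -1.1947] [0.291 0.475 1.316 0.007 1.36  1.484] [ 0.27 -0.07  0.08]
```

View pics/w3.png

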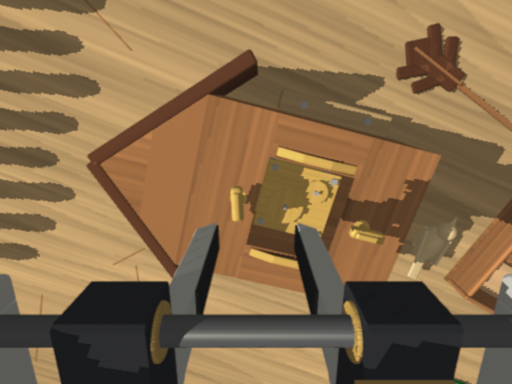

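The across button now appears almost upright in the image at (237,204), and the in-line one is at (366,232).

```bash
cat > meas.py <<'E'
import sys
from h import *
def rect(c,o,mask,z):
    v,u=np.mgrid[:384,:512]
    px=np.c_[u[mask],v[mask]];w=ray(c,px,z,o)[:,:2]
    r=cv2.minAreaRect((w*1000).astype(np.float32));mm=w.mean(0)
    C=np.cov(w.T);e,V=np.linalg.eigh(C);d=V[:,1]*np.sign(V[1,1]);return mask.sum(),np.round(r[0]+r[1],1),np.round(mm*1000,1),'yaw',round(np.arctan2(-d[0],d[1]),4)
def run(n,boxes,z=0.1445):
    o,c=pickle.load(open(f'pics/{n}.pkl','rb'))
    P=cloud(c,o);v,u=np.mgrid[:384,:512]
    for k,(x0,y0,x1,y1) in boxes.items():
        b=(u>x0)&(u<x1)&(v>y0)&(v<y1)
        for lo in (z-.0145,z-.0055):
            m=b&(P[...,2]>lo)&(P[...,2]<z+.006);print(k,rect(c,o,m,z),np.round(np.nanmedian(P[m],0),4))
E
python3 - <<'E'
from meas import *
run('w3',dict(A=(222,180,252,227),B=(343,212,390,250)))
E
```

```text
A (np.int64(412), array([583.6, 230.7,  28.2,   9. ]), array([583.8, 230.7]), 'yaw', np.float64(-1.1717)) [0.5828 0.2306 0.1405]
A (np.int64(319), array([582.4, 230.5,  25.9,   8. ]), array([582.5, 230.6]), 'yaw', np.float64(-1.1621)) [0.582  0.2305 0.1428]
B (np.int64(434), array([597.1, 127.5,  10.3,  29.4]), array([597.1, 127.7]), 'yaw', np.float64(0.0763)) [0.5963 0.1258 0.1401]
B (np.int64(290), array([596.4, 126.2,   8.4,  26.8]), array([596. , 125.9]), 'yaw', np.float64(0.1096)) [0.5956 0.1251 0.1429]
```

```bash
cat > plan.py <<'E'
from h import *
from station import sensors
import sys
def go(x,y,z,yaw):
    o=sensors.get_obs();Rc=eul(o['eef_rot']);Rt=eul([np.pi,0,yaw])
    d=Rc.T@(np.array([x,y,z])-o['ee_pos'])*1000;w=R.from_matrix(Rc.T@Rt).as_rotvec()
    print('shift',np.round(d,1),'rot',np.round(w,4),'dist',round(np.linalg.norm(d),1),'now',np.round(o['ee_pos'],4),np.round(o['eef_rot'],4))
go(*map(float,sys.argv[1:5]))
E
python3 plan.py 0.5815 0.230 0.25 -1.165
```

```text
shift [-15.3  -4.6  37.4] rot [ 0.009   0.0079 -0.0278] dist 40.7 now [0.5833 0.2139 0.2873] [ 3.1325  0.0078 -1.1928]
```

Request:
move_arm:
  rows: "-15 -5 18 0.009 0.008 -0.028; 0 0 19 0 0 0; 0 0 0 0 0 0"

```text
time_s: 5.05
ee_pos: [0.5828, 0.2282, 0.2497]
eef_rot: [-3.141, -0.001, -1.157]
force: [0.0, -0.4, 0.9]
grip_width: 0.0469
```

```bash
python3 plan.py 0.5815 0.230 0.221 -1.165; python3 look.py w4
```

```text
shift [-2.2  0.5 28.7] rot [-0.0004 -0.0006  0.0079] dist 28.7 now [0.5828 0.2282 0.2497] [-3.1412e+00 -6.0000e-04 -1.1571e+00]
5.05 [0.5828 0.2282 0.2497] [-3.1412e+00 -6.0000e-04 -1.1571e+00] [ 3.150e-01  5.120e-01  1.350e+00 -1.000e-03  1.279e+00  1.472e+00] [ 0.02 -0.36  0.94]
```

View pics/w4.png

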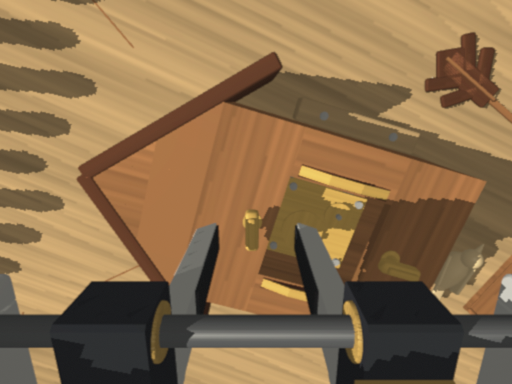

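The bar at (252,230) sits between the fingers, whose midline is at column 257. That matches the computed shift of -2.2 mm in x. Descending now.

Request:
move_arm:
  rows: "-2.5 0.5 14 0 0 0.008; 0 0 14 0 0 0; 0 0 1 0 0 0"

```text
time_s: 5.48
ee_pos: [0.5819, 0.2301, 0.2211]
eef_rot: [-3.138, -0.001, -1.165]
force: [0.4, 0.4, -0.1]
grip_width: 0.0465
```

Request:
move_arm:
  rows: "0 0 0 0 0 0; 0 0 0 0 0 0; 0 0 0 0 0 0; 0 0 0 0 0 0; 0 0 0 0 0 0"
  grip: -1
  newtons: 6

```text
time_s: 6.1
ee_pos: [0.5819, 0.231, 0.2219]
eef_rot: [-3.137, 0.001, -1.164]
force: [-1.7, 6.2, -1.2]
grip_width: 0.0092
```

```bash
python3 look.py w5; python3 plan.py 0.5815 0.230 0.221 -1.165
```

```text
6.1 [0.5819 0.231  0.2219] [-3.1367e+00  8.0000e-04 -1.1641e+00] [3.190e-01 5.370e-01 1.380e+00 1.000e-03 1.220e+00 1.483e+00] [-1.66  6.24 -1.21]
shift [0.8 0.8 1. ] rot [-0.005   0.0007  0.0009] dist 1.4 now [0.5819 0.231  0.222 ] [-3.1366e+00  7.0000e-04 -1.1641e+00]
```

View pics/w5.png

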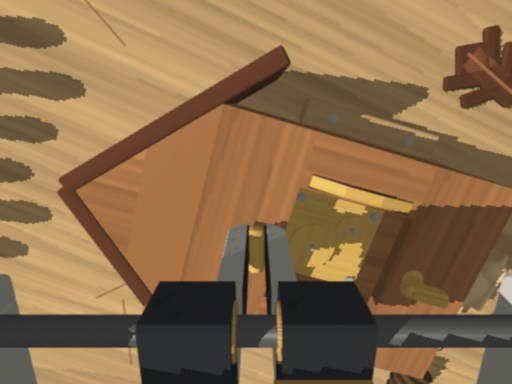

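Request:
move_arm:
  rows: "-0.5 0 0 0 0 0; 0 0 0 0 0 -0.15; 0 0 0 0 0 -0.15; 0 0 0 0 0 -0.15; 0 0 0 0 0 -0.15; 0 0 0 0 0 -0.15"
  newtons: 12

```text
time_s: 6.9
ee_pos: [0.5805, 0.2326, 0.2219]
eef_rot: [-3.137, 0.001, -0.391]
force: [-4.4, 1.4, 1.1]
grip_width: 0.0088
```

Request:
move_arm:
  rows: "0 0 0 0 0 -0.15; 0 0 0 0 0 -0.15; 0 0 0 0 0 -0.15; 0 0 0 0 0 -0.07; 0 0 0 0 0 0"

```text
time_s: 7.52
ee_pos: [0.5792, 0.2328, 0.222]
eef_rot: [-3.137, 0.003, 0.147]
force: [-0.1, 0.1, -2.1]
grip_width: 0.0088
```

Request:
move_arm:
  rows: "0 0 0 0 0 0; 0 0 0 0 0 0; 0 0 -30 0 0 0; 0 10 -50 0 0 0; 0 30 -50 0 0 0; 0 30 -10 0 0 0; 0 0 0 0 0 0"
  grip: 0

```text
time_s: 8.4
ee_pos: [0.5898, 0.1613, 0.3661]
eef_rot: [-3.138, 0.002, 0.141]
force: [-0.0, 0.7, 0.1]
grip_width: 0.0469
```

```bash
python3 look.py w6
```

```text
8.4 [0.5898 0.1613 0.3661] [-3.1382e+00  2.2000e-03  1.4090e-01] [0.206 0.405 1.235 0.003 1.504 0.065] [-0.03  0.66  0.13]
```

View pics/w6.png

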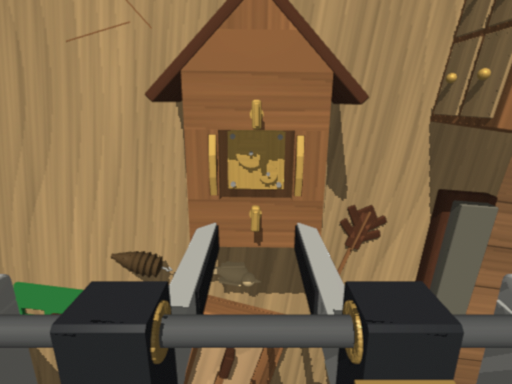

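Both buttons now look in line, at (257,113) and (256,218). I'll measure them.

```bash
python3 - <<'E'
from meas import *
run('w6',dict(A=(242,95,272,133),B=(243,202,270,235)))
o,c=pickle.load(open('pics/w6.pkl','rb'));v,u=np.mgrid[:384,:512]
hsv=cv2.cvtColor(c['color'],cv2.COLOR_BGR2HSV)
br=(hsv[...,0]>17)&(hsv[...,0]<32)&(hsv[...,1]>90)&(hsv[...,2]>120)
for n,x0,x1 in (('L',204,219),('R',293,308)):
    m=(u>x0)&(u<x1)&(v>125)&(v<205)&br;print(n,rect(c,o,m,0.123))
E
```

```text
A (np.int64(264), array([580.4, 230.3,   7.6,  26.6]), array([580.4, 230.6]), 'yaw', np.float64(0.1399)) [0.5804 0.2305 0.1406]
A (np.int64(224), array([580.3, 230.7,   7.6,  25.7]), array([580.6, 230.9]), 'yaw', np.float64(0.1585)) [0.5806 0.2311 0.1426]
B (np.int64(218), array([594. , 126.2,   8.4,  27.7]), array([594.2, 126.4]), 'yaw', np.float64(0.1125)) [0.5942 0.1255 0.1404]
B (np.int64(168), array([594.2, 125.2,   8.3,  25.6]), array([594.2, 125.8]), 'yaw', np.float64(0.0975)) [0.5942 0.1256 0.1429]
L (np.int64(434), array([541.4, 171.8,   7.8,  64.5]), array([541.4, 173.5]), 'yaw', np.float64(0.1293))
R (np.int64(424), array([633. , 183.7,   7.7,  64.5]), array([632.7, 185. ]), 'yaw', np.float64(0.1353))
```

The buttons are at yaw 0.15 and 0.11, and the frame is at about 0.13, so they're in line. Going to the panel.

```bash
python3 plan.py 0.588 -0.1775 0.30 -0.142
```

```text
shift [-49.5 336.4  64.6] rot [-0.0032  0.003   0.2839] dist 346.1 now [0.5896 0.1623 0.3657] [-3.138e+00  2.500e-03  1.419e-01]
```

Request:
move_arm:
  rows: "0 0 0 0 0 0.14; 0 0 0 0 0 0.14; 7.8 56 5 0 0 0; 7.8 56 5 0 0 0; 7.8 56 12 0 0 0; 7.8 56 12 0 0 0; 7.8 56 15 0 0 0; 7.8 50 15 0 0 0; 0 0 0 0 0 0"

```text
time_s: 9.57
ee_pos: [0.5873, -0.1704, 0.2898]
eef_rot: [-3.138, 0.014, -0.142]
force: [-0.4, 1.1, -0.1]
grip_width: 0.047
```

```bash
python3 look.py w7;python3 plan.py 0.588 -0.1775 0.20 -0.142
```

```text
9.575 [ 0.5873 -0.1704  0.2898] [-3.1375  0.0141 -0.1416] [-3.430e-01  4.530e-01  1.342e+00  1.000e-03  1.361e+00 -2.010e-01] [-0.43  1.09 -0.07]
shift [ 2.7  8.9 90.5] rot [-0.0042  0.0131  0.0019] dist 91.0 now [ 0.5877 -0.1688  0.2906] [-3.1374  0.0131 -0.1401]
```

View pics/w7.png

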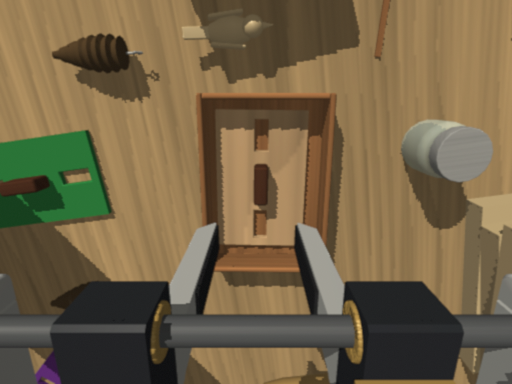

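The pull is at (261,184), square to the gripper, and the panel is still inside the tray. I'll re-measure it from here.

```bash
python3 - <<'E'
from meas import *
o,c=pickle.load(open('pics/w7.pkl','rb'));P=cloud(c,o);v,u=np.mgrid[:384,:512]
m=(abs(u-261)<16)&(abs(v-184)<30)&(P[...,2]>0.028)
print(rect(c,o,m,.040),np.nanmedian(P[m][:,2]))
m=(abs(u-261)<16)&(abs(v-184)<30)&(P[...,2]>0.037);print(rect(c,o,m,.040))
E
```

```text
(np.int64(548), array([ 588.9, -177.8,   44.4,   15.2]), array([ 588.6, -177.1]), 'yaw', np.float64(-0.1479)) 0.0394207186081221
(np.int64(518), array([ 588.8, -178.3,   43.3,   15.2]), array([ 588.5, -177.8]), 'yaw', np.float64(-0.1499))
```

Request:
move_arm:
  rows: "3 9 45 -0.004 0.013 0.006; 0 0 45 0 0 0; 0 0 0 0 0 0"

```text
time_s: 10.0
ee_pos: [0.5905, -0.1727, 0.1996]
eef_rot: [-3.141, -0.002, -0.142]
force: [0.4, 0.5, 0.5]
grip_width: 0.0469
```

```bash
python3 plan.py 0.5886 -0.1778 0.116 -0.147; python3 look.py w8
```

```text
shift [-1.3  5.3 83.6] rot [-0.0005 -0.0023  0.005 ] dist 83.8 now [ 0.5905 -0.1727  0.1996] [-3.1411e+00 -2.3000e-03 -1.4200e-01]
10.0 [ 0.5905 -0.1727  0.1996] [-3.1411e+00 -2.3000e-03 -1.4200e-01] [-3.440e-01  5.390e-01  1.433e+00  1.000e-03  1.168e+00 -2.030e-01] [0.41 0.53 0.45]
```

View pics/w8.png

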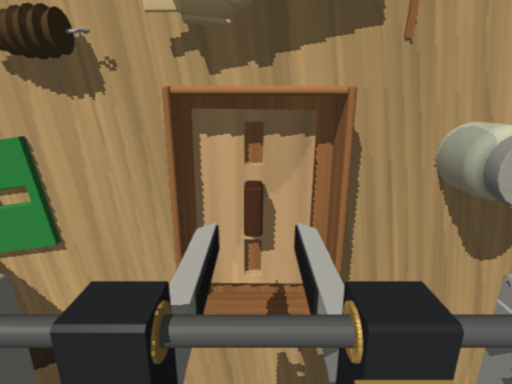

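Request:
move_arm:
  rows: "-2 5 40 0 -0.002 0.005; 0 0 30 0 0 0; 0 0 13 0 0 0; 0 0 0 0 0 0"

```text
time_s: 10.55
ee_pos: [0.5937, -0.1756, 0.1273]
eef_rot: [3.139, -0.017, -0.143]
force: [-0.8, -0.3, 1.8]
grip_width: 0.0472
```

```bash
python3 plan.py 0.5886 -0.1778 0.115 -0.147; python3 look.py w9
```

```text
shift [-5.   2.8 12.2] rot [ 0.0026 -0.0172  0.0036] dist 13.5 now [ 0.5937 -0.1756  0.1273] [ 3.139  -0.0172 -0.1434]
10.55 [ 0.5937 -0.1756  0.1273] [ 3.139  -0.0172 -0.1434] [-3.470e-01  6.320e-01  1.472e+00  1.000e-03  1.020e+00 -2.040e-01] [-0.83 -0.27  1.84]
```

View pics/w9.png

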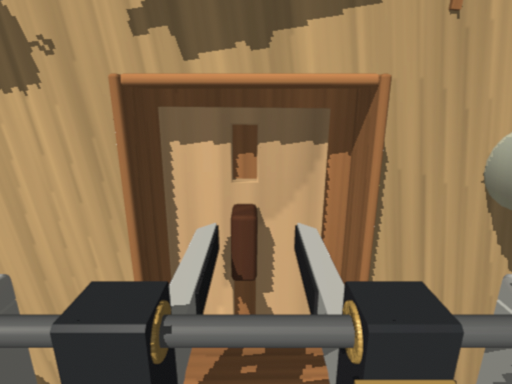

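Fast rows drift by a few mm and about 0.02 rad. I'll correct that at this height before going lower.

Request:
move_arm:
  rows: "-5 3 0 0.003 -0.017 0.004; 0 0 0 0 0 0; 0 0 6 0 0 0; 0 0 5 0 0 0; 0 0 0 0 0 0"

```text
time_s: 11.22
ee_pos: [0.5891, -0.1785, 0.1193]
eef_rot: [3.141, -0.004, -0.148]
force: [0.9, 0.1, 0.3]
grip_width: 0.0472
```

```bash
python3 plan.py 0.5886 -0.1778 0.115 -0.147; python3 look.py w10
```

```text
shift [-0.6 -0.6  4.3] rot [ 0.0004 -0.0041 -0.0008] dist 4.4 now [ 0.5891 -0.1785  0.1193] [ 3.1412 -0.0041 -0.1478]
11.225 [ 0.5891 -0.1785  0.1193] [ 3.1412 -0.0041 -0.1478] [-3.540e-01  6.400e-01  1.480e+00  1.000e-03  1.017e+00 -2.060e-01] [0.92 0.07 0.31]
```

View pics/w10.png

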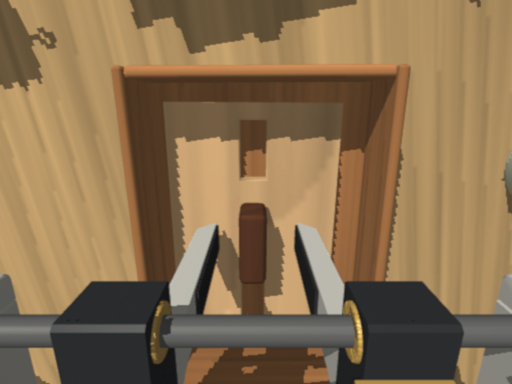

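Request:
move_arm:
  rows: "-1.5 -0.6 3 0 -0.004 0; 0 0 2.5 0 0 0; 0 0 0 0 0 0"

```text
time_s: 11.65
ee_pos: [0.5877, -0.1776, 0.1136]
eef_rot: [3.141, -0.0, -0.148]
force: [-0.1, -0.5, 0.1]
grip_width: 0.0472
```

Request:
move_arm:
  rows: "0 0 0 0 0 0; 0 0 0 0 0 0; 0 0 0 0 0 0; 0 0 0 0 0 0"
  grip: -1
  newtons: 40

```text
time_s: 12.15
ee_pos: [0.5878, -0.1776, 0.1138]
eef_rot: [3.141, -0.0, -0.148]
force: [0.2, -0.4, 0.2]
grip_width: 0.0155
```

```bash
python3 plan.py 0.588 -0.1778 0.2 -0.147
```

```text
shift [  0.2   0.2 -86.2] rot [ 0.0005 -0.0003 -0.0007] dist 86.2 now [ 0.5878 -0.1776  0.1138] [ 3.1411e+00 -3.0000e-04 -1.4770e-01]
```

Request:
move_arm:
  rows: "0 0 -15 0 0 0; 0 0 -25 0 0 0; 0 0 -40 0 0 0; 0 0 -50 0 0 0; 0 0 -50 0 0 0; 0 0 0 0 0 0"

```text
time_s: 12.9
ee_pos: [0.5872, -0.1773, 0.3043]
eef_rot: [3.141, -0.002, -0.148]
force: [0.5, -0.2, -1.6]
grip_width: 0.0158
```

```bash
python3 plan.py 0.587 0.1773 0.31 0.13; python3 look.py w11
```

```text
shift [ -52.4 -350.7   -6.1] rot [ 0.0011 -0.002  -0.2778] dist 354.6 now [ 0.5872 -0.1773  0.3043] [ 3.1408e+00 -2.1000e-03 -1.4780e-01]
12.9 [ 0.5872 -0.1773  0.3043] [ 3.1408e+00 -2.1000e-03 -1.4780e-01] [-0.353  0.441  1.326 -0.     1.373 -0.205] [ 0.48 -0.2  -1.61]
```

View pics/w11.png

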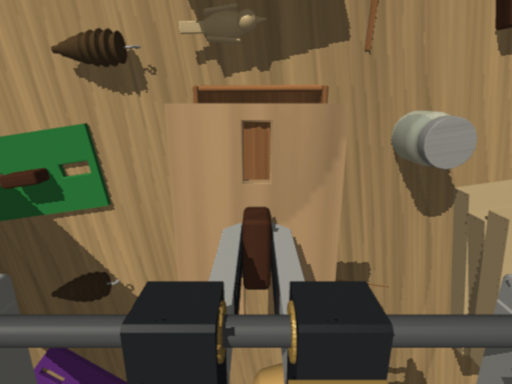

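The panel is in hand and level. The roof-side slot is visible at columns 244–270 and rows 120–183, so I'll work out the panel pose in the tool frame.

```bash
cat > inhand.py <<'E'
from h import *
import sys
o,c=pickle.load(open(f'pics/{sys.argv[1]}.pkl','rb'));K=c['mtx'];H=np.array(c['hand_eye'])
z=c['z_map'];v,u=np.mgrid[:384,:512]
Q=np.stack([(u-K[0,2])/K[0,0]*z,(v-K[1,2])/K[1,1]*z,z],-1)@H[:3,:3].T+H[:3,3]
m=(z>0)&(abs(Q[...,2]-0.1)<0.006)&(v<225)&(u>140)&(u<370)&(abs(Q[...,0])<.06)
A=np.c_[Q[m][:,:2],np.ones(m.sum())];co=np.linalg.lstsq(A,Q[m][:,2],rcond=None)[0];print('plane z=ax+by+c',np.round(co,4),'res',np.std(A@co-Q[m][:,2]))
b=m.astype(np.uint8);
hole=((u>235)&(u<280)&(v>108)&(v<195)&(b==0)).astype(np.uint8)
n,l,st,ce=cv2.connectedComponentsWithStats(hole);k=1+np.argmax(st[1:,4]);mm=l==k
def tp(px,zz):
    d=np.c_[(px[:,0]-K[0,2])/K[0,0],(px[:,1]-K[1,2])/K[1,1],np.ones(len(px))]@H[:3,:3].T
    return H[:3,3]+d*((zz-H[2,3])/d[:,2])[:,None]
w=tp(np.c_[u[mm],v[mm]].astype(float),co[2])[:,:2]*1000
r=cv2.minAreaRect(w.astype(np.float32));print('slot px',st[k],'tool mm',np.round(r[0]+r[1],1),r[2],np.round(w.mean(0),1))
for row in (130,160,190,205):
    xs=u[row][b[row]>0];e=tp(np.array([[xs.min()-.5,row],[xs.max()+.5,row]]),co[2])*1000;print(row,np.round(e[:,:2],1).tolist(),round(e[:,0].mean(),2))
col=b[:,200];vs=np.where(col)[0];print('top edge',np.round(tp(np.array([[200,vs.min()-.5],[320,np.where(b[:,320])[0].min()-.5]]),co[2])*1000,1))
E
python3 inhand.py w11
```

```text
plane z=ax+by+c [ 0.0004 -0.0007  0.1001] res 0.000767413131909064
slot px [ 243  122   28   59 1537] tool mm [  1.4 -53.3  34.1  15.5] 89.69837188720703 [  1.4 -53.9]
130 [[-50.9, -65.9], [53.5, -65.8]] 1.28
160 [[-50.6, -48.5], [53.2, -48.4]] 1.28
190 [[-50.9, -30.1], [53.4, -30.0]] 1.26
205 [[-51.0, -20.5], [53.5, -20.4]] 1.26
top edge [[-30.4 -81.1 100.1]
 [ 36.9 -80.5 100.1]]
```

Request:
move_arm:
  rows: "0 0 -4 0 0 -0.14; 0 0 -4 0 0 -0.138; 4 -30 0 0 0 0; 7 -50 0 0 0 0; 7 -50 0 0 0 0; 7 -50 0 0 0 0; 7 -50 0 0 0 0; 6 -50 0 0 0 0; 5 -40 0 0 0 0; 2 -20 0 0 0 0; 0 0 0 0 0 0; 0 0 0 0 0 0"

```text
time_s: 14.45
ee_pos: [0.5799, 0.1746, 0.2957]
eef_rot: [-3.137, 0.026, 0.137]
force: [-0.6, 0.1, -0.9]
grip_width: 0.0156
```

```bash
python3 plan.py 0.5862 0.178 0.285 0.13; python3 look.py w12
```

```text
shift [ 7.  -2.5 10.5] rot [-0.0045  0.0265  0.007 ] dist 12.9 now [0.5799 0.1746 0.2957] [-3.137   0.0265  0.137 ]
14.45 [0.5799 0.1746 0.2957] [-3.137   0.0265  0.137 ] [0.23  0.44  1.347 0.007 1.38  0.092] [-0.63  0.12 -0.93]
```

View pics/w12.png

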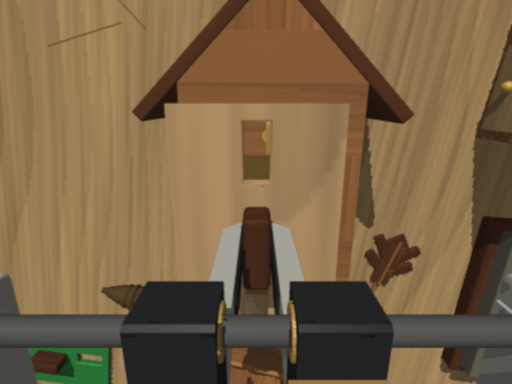

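Button A shows through the slot at (266,137). I'll correct by the 7 mm x offset and the tilt, then look again.

Request:
move_arm:
  rows: "7 -2.5 4 -0.005 0.026 0.007; 0 0 4 0 0 0; 0 0 0 0 0 0; 0 0 0 0 0 0"

```text
time_s: 15.0
ee_pos: [0.5873, 0.176, 0.2869]
eef_rot: [3.141, -0.001, 0.126]
force: [0.3, 0.6, -1.2]
grip_width: 0.0155
```

```bash
python3 plan.py 0.5862 0.178 0.274 0.13; python3 look.py w13; python3 inhand.py w13
```

```text
shift [-0.9 -2.2 12.8] rot [ 0.001  -0.0013 -0.0037] dist 13.1 now [0.5873 0.176  0.2869] [ 3.1406e+00 -1.3000e-03  1.2630e-01]
15.0 [0.5873 0.176  0.2869] [ 3.1406e+00 -1.3000e-03  1.2630e-01] [ 2.320e-01  4.530e-01  1.349e+00 -1.000e-03  1.338e+00  1.060e-01] [ 0.32  0.58 -1.17]
plane z=ax+by+c [ 0.0007 -0.0008  0.1001] res 0.0007657120025916119
slot px [ 244  122   27   59 1540] tool mm [  1.7 -53.   15.4  34.2] 0.6742278337478638 [  1.4 -53.4]
130 [[-50.9, -65.6], [53.6, -65.5]] 1.33
160 [[-50.6, -48.1], [53.2, -48.1]] 1.32
190 [[-50.8, -29.7], [53.4, -29.7]] 1.31
205 [[-50.9, -20.1], [53.5, -20.1]] 1.31
top edge [[-30.3 -80.7 100.1]
 [ 37.  -80.1 100.1]]
```

View pics/w13.png

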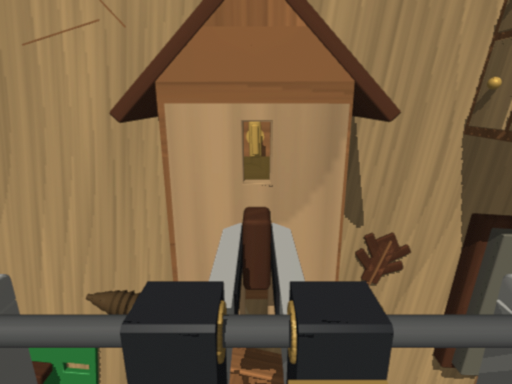

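```bash
cat > rel.py <<'E'
from h import *
import sys
o,c=pickle.load(open(f'pics/{sys.argv[1]}.pkl','rb'));K=c['mtx'];H=np.array(c['hand_eye'])
z=c['z_map'];v,u=np.mgrid[:384,:512]
P=cloud(c,o)
Q=np.stack([(u-K[0,2])/K[0,0]*z,(v-K[1,2])/K[1,1]*z,z],-1)@H[:3,:3].T+H[:3,3]
b=(u>235)&(u<280)&(v>108)&(v<195)
m=b&(P[...,2]>.1385)&(P[...,2]<.150)
m&=Q[...,2]>.106
print('crest px',u[m].min(),u[m].max(),v[m].min(),v[m].max(),m.sum(),'tool mean',np.round(Q[m].mean(0)*1000,1),'range',np.round(np.percentile(Q[m],[2,98],axis=0)*1000,1).tolist())
w=(Q[m][:,:2]*1000).astype(np.float32);print(cv2.minAreaRect(w))
cv2.imwrite(f'pics/{sys.argv[1]}z.png',cv2.resize(c['color'][100:200,215:300],None,fx=5,fy=5,interpolation=cv2.INTER_CUBIC))
E
python3 rel.py w13
```

```text
crest px 249 260 122 157 397 tool mean [ 1.000e-01 -5.510e+01  1.449e+02] range [[-4.1, -66.9, 141.8], [3.9, -42.3, 148.1]]
((-0.15615081787109375, -54.24977111816406), (25.62578010559082, 8.108606338500977), 89.89697265625)
```

View pics/w13z.png

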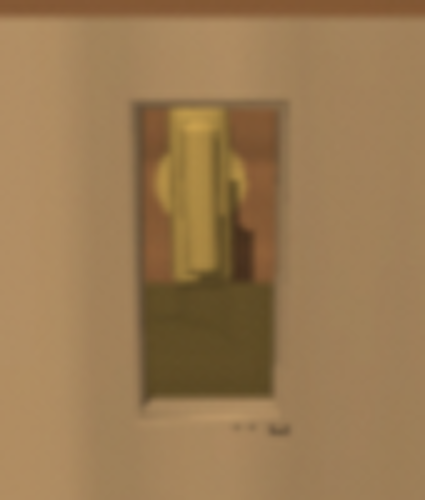

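Crest is at tool (-0.1,-54.3) and the slot at (1.4,-53.2). I'll shift by about (-1.3,-1.5) mm, lower, and check again.

Request:
move_arm:
  rows: "-1.3 -1.6 4 0.001 -0.001 -0.003; 0 0 9 0 0 0; 0 0 9 0 0 0; 0 0 2 0 0 0; 0 0 0 0 0 0"

```text
time_s: 15.68
ee_pos: [0.5855, 0.1775, 0.2607]
eef_rot: [3.142, 0.001, 0.13]
force: [-0.2, -0.2, -1.2]
grip_width: 0.0158
```

```bash
python3 plan.py 0.5862 0.178 0.255 0.13; python3 look.py w14; python3 inhand.py w14; python3 rel.py w14
```

```text
shift [ 0.8 -0.4  5.7] rot [ 0.      0.0006 -0.0002] dist 5.8 now [0.5855 0.1775 0.2607] [3.1416e+00 6.0000e-04 1.2980e-01]
15.675 [0.5855 0.1775 0.2607] [3.1416e+00 6.0000e-04 1.2980e-01] [0.235 0.472 1.384 0.    1.287 0.105] [-0.23 -0.21 -1.21]
plane z=ax+by+c [ 0.0005 -0.0004  0.1001] res 0.0007591931319604594
slot px [ 243  121   28   60 1546] tool mm [  1.4 -53.3  15.5  34.6] 0.03385237231850624 [  1.4 -53.5]
130 [[-50.9, -65.6], [53.6, -65.5]] 1.33
160 [[-50.6, -48.1], [53.2, -48.1]] 1.32
190 [[-50.8, -29.7], [53.4, -29.7]] 1.31
205 [[-50.9, -20.1], [53.5, -20.1]] 1.31
top edge [[-30.3 -80.7 100.1]
 [ 37.  -80.1 100.1]]
crest px 251 264 125 167 524 tool mean [  2.1 -53.6 118.9] range [[-1.9, -65.9, 115.6], [6.2, -40.2, 122.0]]
((1.9585728645324707, -53.01493835449219), (27.42949104309082, 8.546097755432129), 89.64594268798828)
```

View pics/w14z.png

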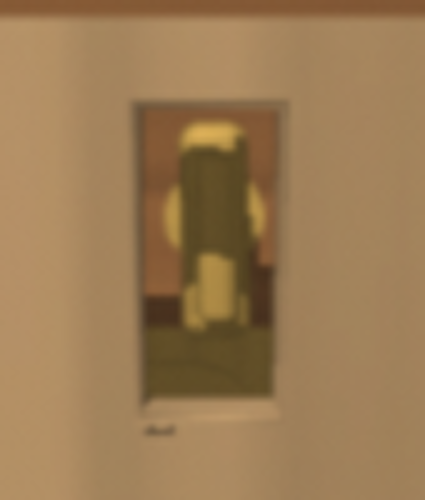

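The crest is centred in the slot within 0.6 mm. Descending to just above the springs.

Request:
move_arm:
  rows: "0.4 0 5 0 0 0; 0 0 5 0 0 0; 0 0 5 0 0 0; 0 0 5 0 0 0; 0 0 3 0 0 0; 0 0 0 0 0 0"

```text
time_s: 16.48
ee_pos: [0.586, 0.1776, 0.2363]
eef_rot: [-3.142, 0.0, 0.13]
force: [-0.6, -0.4, -1.1]
grip_width: 0.0158
```

```bash
python3 plan.py 0.5862 0.178 0.228 0.13; python3 look.py w15; python3 inhand.py w15; python3 rel.py w15
```

```text
shift [ 0.3 -0.4  8.3] rot [-0.      0.0002 -0.0002] dist 8.3 now [0.586  0.1776 0.2363] [-3.1416e+00  2.0000e-04  1.2980e-01]
16.475 [0.586  0.1776 0.2363] [-3.1416e+00  2.0000e-04  1.2980e-01] [0.234 0.495 1.408 0.    1.239 0.105] [-0.64 -0.42 -1.13]
plane z=ax+by+c [0.0002 0.0004 0.1001] res 0.0008777931893686946
slot px [243 122  28  59 819] tool mm [  1.2 -53.   15.6  34.2] 0.6535857915878296 [  1.3 -53.7]
130 [[-50.9, -65.6], [53.6, -65.5]] 1.33
160 [[-50.6, -48.1], [53.2, -48.1]] 1.32
190 [[-50.8, -29.7], [53.4, -29.7]] 1.31
205 [[-50.9, -20.1], [53.5, -20.1]] 1.31
top edge [[-30.3 -80.7 100.1]
 [ 37.  -80.1 100.1]]Traceback (most recent call last):
  File "rel.py", line 10, in <module>
    print('crest px',u[m].min(),u[m].max(),v[m].min(),v[m].max(),m.sum(),'tool mean',np.round(Q[m].mean(0)*1000,1),'range',np.round(np.percentile(Q[m],[2,98],axis=0)*1000,1).tolist())
                     ~~~~~~~~^^
    return umr_minimum(a, axis, None, out, keepdims, initial, where)
ValueError: zero-size array to reduction operation minimum which has no identity
```

View pics/w15.png

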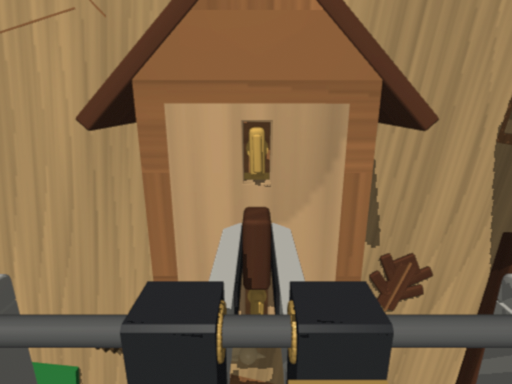

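Button A's crest stands up through the slot and the force is unchanged. Now pressing down in steps.

Request:
move_arm:
  rows: "0 0 3 0 0 0; 0 0 3 0 0 0; 0 0 2 0 0 0; 0 0 1 0 0 0"
  newtons: 50

```text
time_s: 17.02
ee_pos: [0.5861, 0.1776, 0.2285]
eef_rot: [-3.141, -0.001, 0.13]
force: [-2.2, -1.5, 6.0]
grip_width: 0.0156
```

Request:
move_arm:
  rows: "0 0 1.5 0 0 0; 0 0 1.5 0 0 0; 0 0 1.5 0 0 0; 0 0 0 0 0 0"

```text
time_s: 17.52
ee_pos: [0.5859, 0.1776, 0.2284]
eef_rot: [-3.141, -0.004, 0.13]
force: [-4.1, -1.2, 4.9]
grip_width: 0.0155
```

Request:
move_arm:
  rows: "0 0 4 0 0 0; 0 0 4 0 0 0"

```text
time_s: 17.77
ee_pos: [0.5859, 0.1777, 0.2276]
eef_rot: [-3.141, -0.007, 0.13]
force: [-24.3, -5.7, 43.9]
grip_width: 0.0153
```

```bash
python3 look.py w16; python3 inhand.py w16; python3 -c "
from station import sensors;import numpy as np
o=sensors.get_obs();print(o['force'],o['moment'],o['ee_pos'],o['eef_rot'])"
```

```text
17.775 [0.5859 0.1777 0.2276] [-3.1412 -0.0073  0.1302] [ 0.235  0.501  1.421 -0.     1.213  0.105] [-24.34  -5.73  43.86]
plane z=ax+by+c [ 0.007  -0.0019  0.0999] res 0.0007899207119596493
slot px [ 243  122   27   59 1554] tool mm [  1.  -53.   34.2  15.3] 89.39035034179688 [  1.2 -53.5]
130 [[-50.8, -65.6], [52.9, -65.5]] 1.04
160 [[-51.1, -48.2], [53.1, -48.1]] 1.02
190 [[-50.8, -29.8], [52.8, -29.7]] 1.01
205 [[-50.9, -20.2], [52.9, -20.2]] 1.0
top edge [[-30.3 -80.2  99.9]
 [ 36.9 -80.1  99.9]]
[-19.99549647  -4.98702791  36.8168874 ] [-1.14788411  4.03563849 -0.07111998] [0.58592339 0.17764954 0.22766018] [-3.14126918 -0.00757415  0.1301923 ]
```

View pics/w16.png

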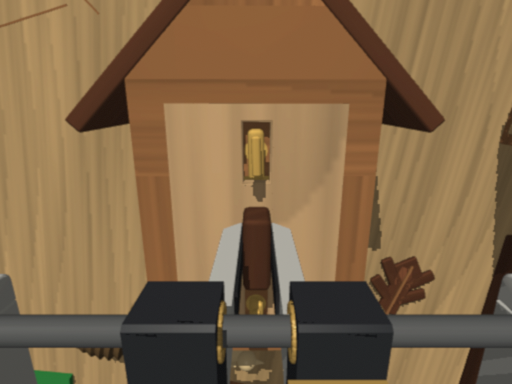

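It has reached hard contact: 44 N with no further descent. That's more than needed, so I'll relax to a moderate push and take out the small tilt.

```bash
python3 plan.py 0.5862 0.178 0.228 0.13
```

```text
shift [ 0.3 -0.3 -0.3] rot [-0.0003 -0.0076  0.0002] dist 0.6 now [0.5859 0.1776 0.2277] [-3.1413 -0.0076  0.1302]
```

Request:
move_arm:
  rows: "0 0 0 0 0 0; 0 0 1 0 -0.007 0; 0 0 1 0 0 0"

```text
time_s: 18.2
ee_pos: [0.5864, 0.1777, 0.2286]
eef_rot: [-3.141, -0.005, 0.13]
force: [-3.0, -0.9, 4.6]
grip_width: 0.0158
```

```bash
python3 plan.py 0.5862 0.178 0.228 0.13; python3 look.py w17; python3 inhand.py w17|head -2; python3 - <<'E'
from h import *
o,c=pickle.load(open('pics/w17.pkl','rb'));P=cloud(c,o);v,u=np.mgrid[:384,:512]
m=(u>172)&(u<342)&(v>112)&(v<215)&~((u>236)&(u<280)&(v<200))&~((u>215)&(u<300)&(v>195))&(P[...,2]>.115)&(P[...,2]<.14)
A=np.c_[P[m][:,:2]-[.586,.178],np.ones(m.sum())];print('panel top world plane',np.linalg.lstsq(A,P[m][:,2],rcond=None)[0].round(4))
for n,q in (('L',(abs(u-151)<7)),('R',abs(u-365)<7)):
    m=q&(v>120)&(v<240);print(n,np.nanmedian(P[m],0).round(4))
m=(abs(u-256)<80)&(v>86)&(v<98);print('up',np.nanmedian(P[m],0).round(4))
E
```

```text
shift [-0.1 -0.3  0.6] rot [-0.0006 -0.0048  0.0002] dist 0.7 now [0.5864 0.1777 0.2286] [-3.141  -0.0048  0.1302]
18.2 [0.5864 0.1777 0.2286] [-3.141  -0.0048  0.1302] [0.234 0.502 1.417 0.    1.218 0.104] [-2.99 -0.94  4.63]
plane z=ax+by+c [ 0.0042 -0.0009  0.1   ] res 0.0007455403302614438
slot px [ 243  122   28   59 1546] tool mm [  1.3 -53.   15.6  34.1] 0.03972049802541733 [  1.3 -53.5]
panel top world plane [-0.0003  0.0019  0.1284]
L [0.5181 0.203  0.1197]
R [0.6517 0.22   0.1196]
up [0.5769 0.2638 0.1197]
```

The panel is level but about 0.7 mm above the face, so I'll press a bit harder.

Request:
move_arm:
  rows: "0 0 2 0 -0.004 0; 0 0 2 0 -0.003 0"

```text
time_s: 18.5
ee_pos: [0.5867, 0.1777, 0.2277]
eef_rot: [-3.141, -0.001, 0.13]
force: [-12.6, -2.8, 24.4]
grip_width: 0.0158
```

```bash
cat > chk.py <<'E'
from h import *
import sys
o,c=pickle.load(open(f'pics/{sys.argv[1]}.pkl','rb'));P=cloud(c,o);v,u=np.mgrid[:384,:512]
m=(u>172)&(u<342)&(v>112)&(v<215)&~((u>236)&(u<280)&(v<200))&~((u>215)&(u<300)&(v>195))&(P[...,2]>.115)&(P[...,2]<.14)
A=np.c_[P[m][:,:2]-[.586,.178],np.ones(m.sum())];print('panel top world plane',np.linalg.lstsq(A,P[m][:,2],rcond=None)[0].round(4))
for n,q in (('L',(abs(u-151)<7)),('R',abs(u-365)<7)):
    m=q&(v>120)&(v<240);print(n,np.nanmedian(P[m],0).round(4))
E
python3 plan.py 0.5862 0.178 0.228 0.13; python3 look.py w18; python3 chk.py w18;python3 -c "
from station import sensors;import numpy as np
o=sensors.get_obs();print(o['force'],o['moment'],o['ee_pos'],o['eef_rot'],o['time_s'])"
```

```text
shift [-0.5 -0.3 -0.3] rot [-0.0007 -0.0008  0.0003] dist 0.7 now [0.5867 0.1777 0.2277] [-3.1409e+00 -8.0000e-04  1.3030e-01]
18.5 [0.5867 0.1777 0.2277] [-3.1409e+00 -8.0000e-04  1.3030e-01] [2.340e-01 5.050e-01 1.415e+00 1.000e-03 1.221e+00 1.040e-01] [-12.6   -2.79  24.4 ]
panel top world plane [-0.0008  0.0008  0.1276]
L [0.5182 0.2034 0.1197]
R [0.6511 0.2204 0.1195]
[-10.00323601  -2.63741262  19.65412714] [-0.5673637   1.55444129  0.01432083] [0.58673611 0.17775041 0.22769251] [-3.14084409e+00 -8.82746019e-04  1.30265639e-01] 18.55
```

```bash
python3 - <<'E'
from station import sensors,camera
from h import *
for i in range(8):
    camera('wrist');o=sensors.get_obs();print(round(o['time_s'],3),o['force'].round(1),o['ee_pos'].round(4),o['eef_rot'].round(4),np.abs(o['joint_vel']).max().round(4))
c=camera('scene');cv2.imwrite('pics/s2.png',cv2.resize(c['color'][120:270,220:370],None,fx=4,fy=4,interpolation=cv2.INTER_CUBIC))
E
python3 look.py w19; python3 chk.py w19; python3 inhand.py w19|head -2
```

```text
18.6 [-9.6 -2.4 19.2] [0.5867 0.1777 0.2277] [-3.1409e+00 -1.0000e-03  1.3030e-01] 0.0036
18.65 [-10.   -1.7  19.6] [0.5867 0.1777 0.2277] [-3.1409e+00 -1.1000e-03  1.3020e-01] 0.0034
18.7 [-9.2 -3.8 19.4] [0.5867 0.1778 0.2277] [-3.1409e+00 -1.1000e-03  1.3030e-01] 0.0015
18.75 [-9.3 -2.7 18.8] [0.5867 0.1777 0.2277] [-3.1408e+00 -1.1000e-03  1.3020e-01] 0.0013
18.8 [-9.4 -3.3 19.2] [0.5867 0.1777 0.2277] [-3.1408e+00 -1.1000e-03  1.3020e-01] 0.0022
18.85 [-8.7 -2.6 18.9] [0.5867 0.1778 0.2277] [-3.1409e+00 -1.2000e-03  1.3030e-01] 0.0011
18.9 [-9.  -3.2 19.1] [0.5867 0.1777 0.2277] [-3.1409e+00 -1.1000e-03  1.3030e-01] 0.0017
18.95 [-9.4 -2.8 19.6] [0.5867 0.1777 0.2277] [-3.1409e+00 -1.1000e-03  1.3030e-01] 0.0012
19.0 [0.5867 0.1777 0.2277] [-3.1408e+00 -1.1000e-03  1.3020e-01] [2.340e-01 5.050e-01 1.415e+00 1.000e-03 1.221e+00 1.040e-01] [-9.83 -2.88 18.57]
panel top world plane [-0.0012  0.0017  0.1276]
L [0.5182 0.2031 0.1197]
R [0.6511 0.2204 0.1196]
plane z=ax+by+c [ 0.0015 -0.0016  0.1   ] res 0.0007661265097118151
slot px [ 243  122   28   59 1544] tool mm [  1.5 -53.   34.2  15.6] 89.49139404296875 [  1.4 -53.5]
```

View pics/s2.png

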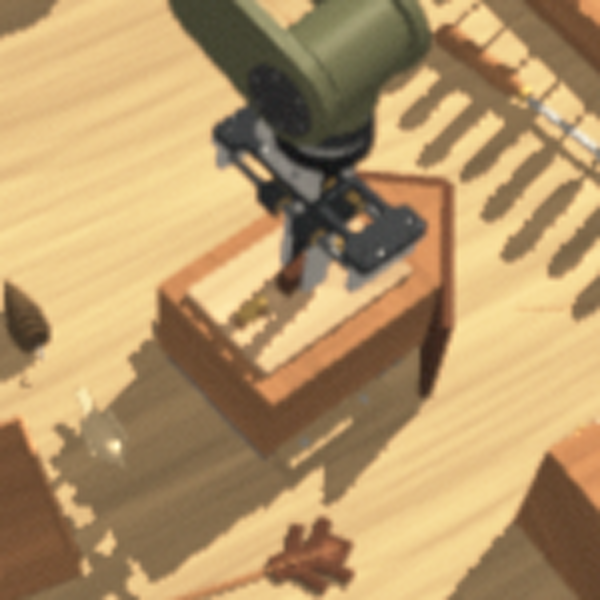

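View pics/w19.png

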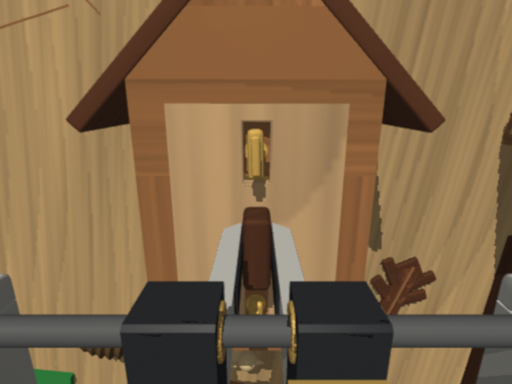

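The force holds steady at 19 N with the arm at rest. The panel top is at 0.1276 and the frame face at 0.1197, so it's flat, and both buttons stand up through the slots. Handing in.

```bash
python3 -c "
from station import ctrl,sensors
print(ctrl.hand_in());print(sensors.get_obs()['force'])"
```

```text
the job is handed in; nothing more can be done
None
the job is handed in; nothing more can be done
```

I turned the roof-side button in line, then lifted the panel from the tray by its pull and set it over both buttons. The job was handed in at about 19 s with the arm still holding the panel pressed home; the station reports no verdict.

**Last checks before handing in:**
- **Height:** the panel's top measured 127.6 mm up and the frame face 119.6 mm. With the 8 mm board, that puts it flat on the face within camera accuracy.
- **Tilt and position:** tilt was about 0.002 rad. The panel is centred within about 1–2 mm and its yaw matches the frame's (0.13 rad).
- **Buttons:** before placing, they measured 0.14–0.16 and 0.10–0.11 rad against the frame's 0.13. Both stand up through their slots.
- **Push:** the downward push was steady at about 19 N, with about 10 N sideways, and the arm was at rest.

**What disagreed or went less smoothly:**
- **Position estimates:** camera and gripper positions differed by 1–2 mm, so I made the final fit by watching the button through the slot.
- **Force peak:** the first firm press briefly read 44 N upward at the wrist. I backed off, found the panel about 0.7 mm high under a light push, and pressed again at about 20 N.
- **Not re-measured:** I did not measure the bystanders' positions again at the end. The bird, the bob and the nearby weight looked undisturbed in the last scene picture.

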